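# Close the tablet dispenser and hold its spring slide at the index

## Robot

A 6-joint arm with a two-finger parallel gripper is mounted at the origin on a cart in front of the work surface, level with it; the furniture and walls round the work are solid. World frame = base frame: x ahead of the robot, y to its left, z up, the work surface at z = 0. Lengths are in mm, angles in rad, forces in N, time in s.
With the tool pointing down it reaches from about 350 to 850 mm from the base axis. Payload 8.1 kg.
Tool frame: the origin (TCP) lies on the centre line of the jaws, within the pads' length; the fingertips stand 8 mm ahead of it and the grasp point (between the pads) lies 11 mm behind it; z points along the fingers, y is the line along which they close (so a half turn about z gives the same grasp; the last joint's range is limited). The gripper opens to 93 mm and grips with 3 to 60 N. Pads are 15 mm wide; open, the fingers measure 128 mm over their backs; the gripper's body (75 mm by 188 mm) begins 65 mm behind the grasp point.
Start: joints at [1.096, 0.13, 1.488, -0, 1.523, -0.085], TCP at [227.981, 555.004, 226.635] pointing down, gripper open.
Joint ranges: [-2.96, 2.96], [-0.89, 2.26], [0.02, 2.5], [-1.34, 4.48], [0, 2.73], [-2.66, 2.66]. Speed limits (rad/s): [2.39, 2.39, 2.79, 3.14, 3.14, 3.14].

## Interface

Orientations are given as a unit quaternion [x, y, z, w].
In Python, from rig import manip gives the robot as it stands.
- The arm moves only by the tool step_arm, never from a script. Its argument "motion" is a list of rows, each a list of 3 entries, a list of its own where there are three numbers: the finger opening in mm, from 0 to 93, then the shift along the tool's x, y, z in mm, then the turn, a rotation vector about the tool's x, y, z in rad. In form: [[hand, [tx, ty, tz], [wx, wy, wz]], ...]. A call has 1 to 10 rows; each row is the pose to reach, as a shift and turn from the pose commanded when the call began, along the tool's axes at that moment; what a row does not reach only later rows make up. A row lasts 1/8 s, in which the tool goes at most 62.5 mm and 10.7 degrees, less where a joint would pass 70% of its speed; a pose out of reach is approached as far as the arm can. A call with a gripper value outside its range is refused whole. The fingers move at their own pace and stop on an object; the grip force is fixed at half the most. Time passes only in rows, so rows that repeat a pose let the fingers close. It gives the time, the measured TCP pose, the force, the opening and the grip force at its end, in the units of the state.
- manip.get_obs(): the state, without advancing time (a new reading comes with each control period).
- manip.read_camera(name): name is "scene" or "top" or "wrist"; returns the picture (480x640x3 uint8, red, green, blue); there is no depth.
- manip.camera_params(name): a dict with "vertical_fov" (degrees; the focal length in pixels is half the picture's height over the tangent of half this angle, whatever the lens; pixels are square), "cx", "cy" (the principal point, pixels), "R" (3x3) and "t" (3): a world point X has camera coordinates R X + t; the wrist camera has in their place "T_tool_cam" (4x4, takes a point from camera to tool coordinates, whose origin is the TCP and whose axes are the flange's). Camera axes: x right, y down, z forward; pixel columns grow to the right and rows downward; lengths in mm; the calibration is good to about 2 mm. A picture is of the moment at which its call begins: read the wrist's pose just before it. camera_params takes no time and is no camera call.
- manip.job_done(): hands the job in; it is judged then, once.
The state is a dict: "time": time; "q": joint angles; "joint_vel": joint speeds; "tau": joint torques, N m; "eef_pos": TCP position; "ee_rot": TCP orientation; "force": force on the tool from outside, world axes, zero at the start; "torque": the same for the moment, N m; "grip_width": finger opening in mm; "grip_force": force on a finger pad.
Only numpy, scipy, OpenCV 4.12 (cv2) and the standard library are available. Lean on these libraries where they do the work, as an engineer would, in place of code of your own. Each camera call takes 0.05 s, during which the arm holds its last target. There are 200 camera calls.

## Task

Get the tablet dispenser on the desk ready to drop its dose: swing the raised upper shell half down until the two halves meet edge to edge all round, and only then pull the spring-return slide at its front out by the upright grip until the slide's pointer is level with the index tab on the rail beside it. Keep hold of the grip there: the program finishes while still holding the slide at the index, with the case shut. Leave the index tab where it is set and do not disturb the other things on the desk.

Things in the scene. Friction and masses are not known exactly. Their poses are not given: they have to be found in the camera images.
- dispenser: Tablet dispenser, fixed: grey base plate (x -125 to 115, y -80 to 80 mm, 8 thick) with an open white lower shell half (x 0 to 100, y -60 to 60 mm), its rim (the seam) 36 mm above the desk; 58 mm high when shut. Origin: on the desk under the middle of the lower half's front edge; x points from the slide toward the back of the case, y to its left, z up. Turned up to 0.35 rad.
- shell (a joint): Hinge of the upper shell half, rad: 0 = shut, edge to edge (its stop); grows as it opens; 1.57 = upright on the case's left edge, 1.9 = open stop. Starts at 1.1 to 1.75. Friction (0.13 N m) keeps it where it is left: about 2 N at the free edge moves it, and it must be pressed right down (4 to 8 N); it then stays shut.
- shell_hinge (a point): Middle of the hinge axis, at dispenser x = 50, y = +62, z = 36 mm; the axis lies along the dispenser's x.
- shell_tab (a point): Centre of the finger tab on the upper half's free edge, 131 mm from the hinge axis; 36 mm along the hinge, sticking out 15, 8 thick. The upper half is a white shell 100 mm along the hinge, reaching 2 to 122 mm from its axis, 22 deep: its flat outer face is 22 mm outward of the seam plane (on top when shut, facing the dispenser's +y when upright).
- slide (a joint): Spring-return slide, m: 0 = fully in (where it starts and where the spring pulls it back whenever it is let go); grows as it is pulled out along the dispenser's -x, stop at 0.070. Pull needed: about 3.7 N at 0, rising 1.1 N per 10 mm.
- slide_grip (a point): Point to take on the slide's upright black grip, 55 mm above the desk, on its axis. The grip is a post 14 mm (x) by 16 mm (y), from 19 to 70 mm above the desk, its axis 40 mm in front of the case when the slide is in. Apart from the case, nothing of the dispenser beside it is higher than 33 mm.
- pointer (a point): Tip of the thin steel pointer that sticks out 28 mm from the grip's foot to the dispenser's right (-y), 15.5 mm above the desk; moves with the slide.
- index (a joint): Where the black index tab stands on its rail, m along the dispenser's -x; 0.024 to 0.052 at the start, stiff (8 N). The pointer is level with the tab when the slide joint equals this value.
- index_mark (a point): Middle of the index tab's side that faces the pointer. The tab is a black rider 12 x 14 x 6 mm with an upright fin 4 mm thick along x, reaching 31 mm above the desk, on an aluminium rail right of the slide. The mark is reached when the pointer's centre line is level with the fin's middle along the dispenser's x.
- pill_bottle_1: Bystander: white tablet bottle, 48 mm across, 78 mm high, to the right of the case; origin at the centre of its foot.
- pill_bottle_3: Bystander: white tablet bottle, 45 mm across, 70 mm high, behind the case; origin at the centre of its foot.
- green_cup_0: Bystander: small green cup with a side lug, 62 x 77 x 44 mm, to the left of the slide; origin at the centre of its foot.
- med_box_0: Bystander: medicine carton 50 x 92 x 24 mm, to the left of the case; origin at the centre of its underside.

How it is judged (in metres and radians):
On the way, in this order (a step that is already met when the one before it is completed fails the run):
1. the upper shell half is shut on the lower one, edge to edge (value of joint shell below 0.03 rad), for 0.3 s.
2. the slide is pulled out with the fingers until its pointer is level with the index tab, and kept there (x of pointer in the frame of index_mark between -0.0035 and 0.0035 m and value of joint shell below 0.03 rad and contact force between the fingers and slide above 1 N), for 0.6 s.
At the end, for the whole second after the job is handed in: The shell is shut (hinge under 0.03 rad, a gap under 4 mm at the free edge), the fingers still hold the slide, which is at rest, and the pointer is within 3.5 mm of level with the index tab, all kept through the last second (all of step 2 and velocity of joint slide between -0.01 and 0.01 m/s); the arm keeps its last pose, push and grip.
It fails at once if the slide is pulled out (over 10 mm) while the shell is still open (over 0.1 rad) (value of joint slide above 0.01 m and value of joint shell above 0.1 rad).
It fails at once if the index tab is shifted on its rail (over 3 mm) (distance of index_mark from where it was at the start of the episode above 0.003 m).
It fails at once if a bystander is disturbed (moved over 30 mm) (distance of any of pill_bottle_1, pill_bottle_3, green_cup_0, med_box_0 from where it was at the start of the episode above 0.03 m).
It also fails if it takes over 51 s, if anything falls off the work surface, if the arm or the gripper's body presses on something with over 40 N, if the wrist force passes 120 N, or if a joint passes its speed limit or range.

## Working session

There is one attempt and no reset: what is moved stays moved. The work goes in short steps, Python scripts to look and compute and a tool call to move; the robot and the scene stay as the last step left them, time stands still between calls to the robot, and variables do not carry over. Pictures are saved under pics/ and viewed, at most 10 in all, crops included, and the job is handed in when it is done.

Besides the shell and the picture viewer there is one more tool, called after "Emit:" by a JSON object that holds its "name" and its "arguments", one argument or row to a line. step_arm: Moves the arm, as the interface text tells. Its arguments: {"type":"object","properties":{"motion":{"type":"array"}},"required":["motion"]}

```bash
mkdir -p pics; ls; python3 - <<'E'
from rig import manip
import cv2
o=manip.get_obs(); print(o)
for n in("scene","top"):
    cv2.imwrite(f"pics/{n}0.png",manip.read_camera(n)[:,:,::-1]); print(n,manip.camera_params(n))
print(manip.camera_params("wrist"))
E
```

```text
pics
{'time': 0.0, 'q': array([ 1.09559917e+00,  1.31152386e-01,  1.48928480e+00, -2.93080151e-05,
        1.52300894e+00, -8.54210633e-02]), 'joint_vel': array([-7.74526647e-06, -1.30483207e-03, -2.83498259e-03,  2.07454736e-04,
        1.43699723e-04, -1.23033302e-03]), 'tau': array([ 1.65618254e-03, -5.59825408e+01, -4.91771293e+01,  7.71759124e-02,
        3.50049161e-02, -1.94323961e-04]), 'eef_pos': array([227.73097888, 554.49292712, 225.58965693]), 'ee_rot': array([ 1.93655919e-01,  9.81069073e-01, -8.94618570e-04, -2.42319774e-04]), 'force': array([-0.13287454,  0.6325475 , -0.90925747]), 'torque': array([-0.01497108, -0.04708413,  0.01579619]), 'grip_force': 0.0, 'grip_width': 92.97781677344616}
scene {'vertical_fov': 49.17414506142535, 'cx': 317.9761369877655, 'cy': 233.83040411667164, 'R': array([[ 0.92069647, -0.3894678 ,  0.02515634],
       [-0.17667072, -0.4733868 , -0.86295562],
       [ 0.34800211,  0.7900758 , -0.50465311]]), 't': array([-519.57120334,  149.18023136,  876.2916769 ])}
top {'vertical_fov': 47.14444007947437, 'cx': 320.8166217787272, 'cy': 241.15927628080559, 'R': array([[ 2.24391078e-02, -9.99747734e-01,  9.76923910e-04],
       [-9.98530759e-01, -2.24599813e-02, -4.93140262e-02],
       [ 4.93235276e-02,  1.31074175e-04, -9.98782845e-01]]), 't': array([ 12.37186374, 563.61594872, 904.29542029])}
{'vertical_fov': 65.10784767402384, 'cx': 317.18588294616046, 'cy': 240.8467685456145, 'T_tool_cam': array([[-8.17692264e-04, -9.66637324e-01, -2.56147643e-01,
         7.06235984e+01],
       [ 9.99999629e-01, -7.21367051e-04, -4.70008799e-04,
        -5.74284616e-01],
       [ 2.69551578e-04, -2.56147932e-01,  9.66637556e-01,
        -1.58150799e+02],
       [ 0.00000000e+00,  0.00000000e+00,  0.00000000e+00,
         1.00000000e+00]])}
```

View pics/scene0.png

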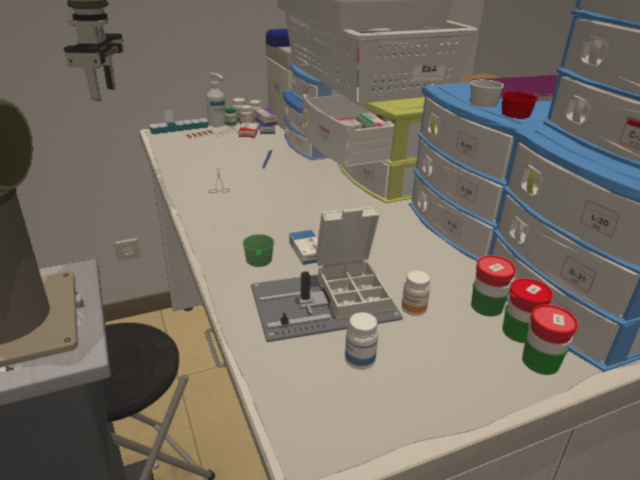

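View pics/top0.png

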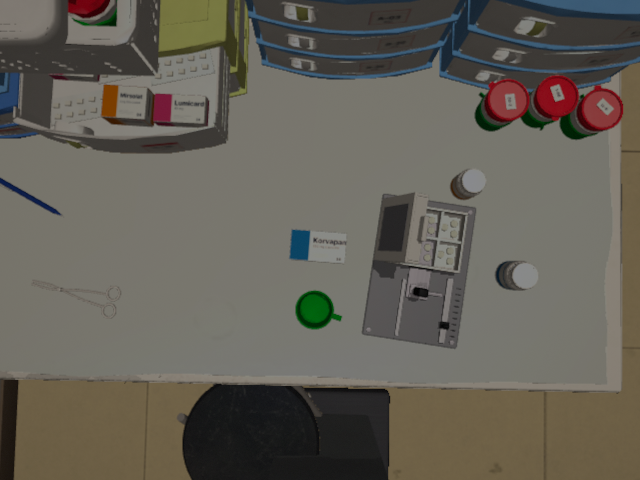

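The scene view shows the case with its upper half upright. In the top view the base plate corners are near (383,195), (476,206), (457,348), (363,335), the grip is at (420,292) and the index fin at (444,325). I'll enlarge that area.

```bash
python3 - <<'E'
import cv2
a=cv2.imread("pics/top0.png")[185:360,350:490]; b=cv2.imread("pics/scene0.png")[200:345,240:410]
a=cv2.resize(a,None,fx=3.4,fy=3.4,interpolation=cv2.INTER_CUBIC); a=cv2.convertScaleAbs(a,alpha=1.4)
cv2.imwrite("pics/topc.png",a)
E
```

```text
(no output)
```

View pics/topc.png

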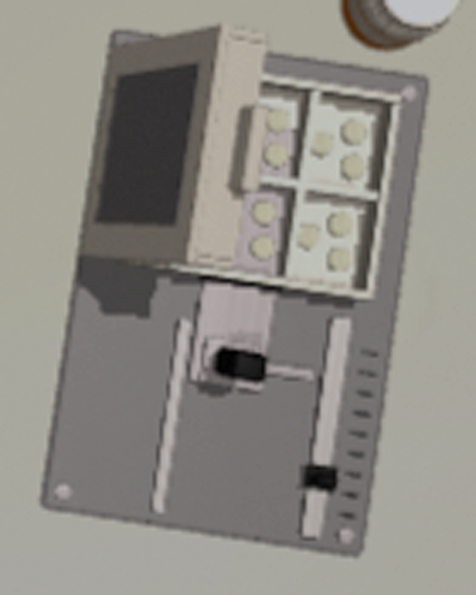

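```bash
cat > h.py <<'E'
import numpy as np
from rig import manip
from scipy.spatial.transform import Rotation as Ro
def cam(n):
    p=manip.camera_params(n); f=240/np.tan(np.radians(p["vertical_fov"]/2))
    return f,p["cx"],p["cy"],np.array(p["R"]),np.array(p["t"])
def ray(n,u,v):
    f,cx,cy,R,t=cam(n); return -R.T@t, R.T@np.array([(u-cx)/f,(v-cy)/f,1])
def onz(n,u,v,z):
    c,d=ray(n,u,v); return c+d*(z-c[2])/d[2]
def proj(n,X):
    f,cx,cy,R,t=cam(n); q=R@X+t; return f*q[:2]/q[2]+[cx,cy]
E
python3 - <<'E'
from h import *
from scipy.optimize import least_squares
cr=lambda u,v:(350+(u+.5)/3.4-.5,185+(v+.5)/3.4-.5)
W=np.array([onz("top",*cr(*p),8)[:2] for p in [(42,508),(360,556),(428,75),(112,30)]])
L=np.array([[-125,80],[-125,-80],[115,-80],[115,80.]])
def T(p,l):c,s=np.cos(p[2]),np.sin(p[2]);return l@np.array([[c,s],[-s,c]])+p[:2]
r=least_squares(lambda p:(T(p,L)-W).ravel(),[400,-150,-.1]);p=r.x
print(p,r.fun.round(1)); 
def loc(X): c,s=np.cos(p[2]),np.sin(p[2]);d=X[:2]-p[:2];return np.array([c*d[0]+s*d[1],-s*d[0]+c*d[1],X[2]])
print("grip top",loc(onz("top",*cr(228,362),70)),"ptr tip",loc(onz("top",*cr(312,374),15.5)))
print("fin", loc(onz("top",*cr(320,470),31)),loc(onz("top",*cr(320,478),25)))
c,d=ray("top",*cr(250,148)); 
for a in np.arange(1.1,1.76,.05):
    l=np.array([50,62-131*np.cos(a),36+131*np.sin(a)]);X=np.r_[T(p,l[:2]),l[2]]
    print(a.round(2),X.round(0),((proj("top",X)-[350,185])*3.4).round(0),proj("scene",X).round(0))
E
```

```text
[ 5.23507291e+02 -1.41121017e+02 -1.27424011e-01] [-0.4  1.2 -0.9 -1.5 -0.1 -0.7  1.4  1. ]
grip top [-39.32292605   9.88650586  70.        ] ptr tip [-39.784309   -41.21688966  15.5       ]
fin [-84.31379279 -47.87111604  31.        ] [-88.49007088 -49.81331607  25.        ]
1.1 [ 573. -145.  153.] [309. 159.] [359. 225.]
1.15 [ 574. -139.  156.] [296. 157.] [358. 222.]
1.2 [ 575. -133.  158.] [283. 154.] [357. 219.]
1.25 [ 576. -127.  160.] [270. 151.] [355. 216.]
1.3 [ 577. -121.  162.] [255. 149.] [354. 213.]
1.35 [ 577. -114.  164.] [241. 146.] [353. 211.]
1.4 [ 578. -108.  165.] [226. 144.] [352. 208.]
1.45 [ 579. -102.  166.] [211. 141.] [351. 206.]
1.5 [580. -95. 167.] [195. 139.] [350. 204.]
1.55 [581. -89. 167.] [180. 136.] [348. 202.]
1.6 [581. -82. 167.] [164. 134.] [347. 201.]
1.65 [582. -76. 167.] [148. 132.] [346. 199.]
1.7 [583. -69. 166.] [132. 129.] [345. 198.]
1.75 [584. -63. 165.] [116. 127.] [344. 197.]
```

The shell is at about 1.33 rad, and the dispenser is at (523.5, -141) with yaw -0.127. Next I move to the left of the shell with the fingers closed and tool y along dispenser x.

Emit:
{"name": "step_arm", "arguments": {
  "motion": [
    [0,[-62,-47,0],[0,0,0.15]],
    [0,[-116,-89,0],[0,0,0.3]],
    [0,[-170,-130,0],[0,0,0.45]],
    [0,[-220,-168,0],[0,0,0.6]],
    [0,[-270,-207,0],[0,0,0.75]],
    [0,[-320,-245,0],[0,0,0.9]],
    [0,[-370,-283,0],[0,0,1.05]],
    [0,[-420,-321,0],[0,0,1.2]],
    [0,[-470,-360,0],[0,0,1.3]],
    [0,[-515,-394,0],[0,0,1.307]]
  ]
}}

```text
time: 1.35
eef_pos: [543.3, 13.1, 226.3]
ee_rot: [0.751, 0.661, -0.0, -0.0]
force: [0.3, 0.2, 0.2]
grip_width: 1.0
grip_force: 0.0
```

Emit:
{"name": "step_arm", "arguments": {
  "motion": [
    [0,[-25,50,10],[0,0,0]],
    [0,[-55,50,40],[0,0,0]],
    [0,[-65,50,70],[0,0,0]],
    [0,[-65,50,70],[0,0,0]]
  ]
}}

```text
time: 1.85
eef_pos: [581.7, -56.0, 153.0]
ee_rot: [0.751, 0.661, -0.002, -0.003]
force: [-0.9, -0.6, -0.7]
grip_width: 0.5
grip_force: 0.0
```

```bash
python3 - <<'E'
from h import *
import cv2
a=manip.read_camera("scene")[150:350,220:450]; b=manip.read_camera("wrist")
print(manip.get_obs()["eef_pos"])
a=cv2.resize(a,(552,480)); b=cv2.resize(b,(320,240))
c=np.zeros((480,800,3),np.uint8); c[:,:552]=a; c[:186,552:]=cv2.resize(b,(248,186))
cv2.imwrite("pics/m1.png",c[:,:,::-1])
E
```

```text
[584.19529824 -55.30799593 157.12193094]
```

View pics/m1.png

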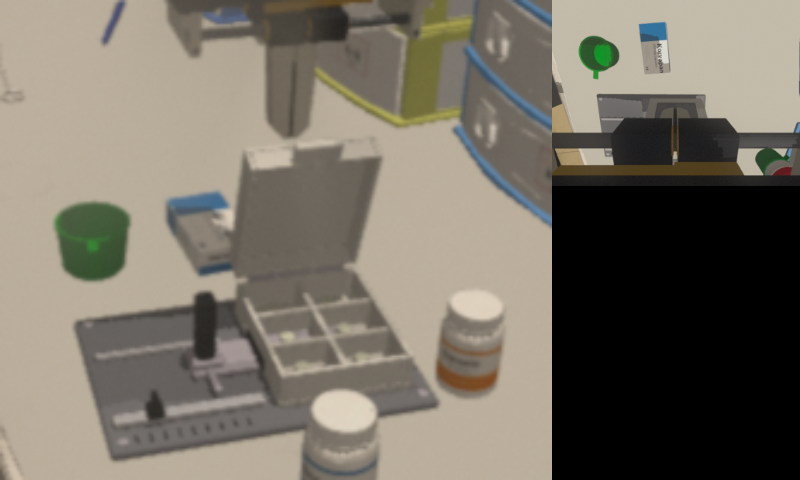

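The closed fingers stand left of the raised shell at mid-width. Pushing along the arc.

Emit:
{"name": "step_arm", "arguments": {
  "motion": [
    [0,[-12,0,3],[0,0,0]],
    [0,[-24,0,5],[0,0,0]],
    [0,[-36,0,7],[0,0,0]],
    [0,[-48,0,10],[0,0,0]],
    [0,[-60,0,13],[0,0,0]],
    [0,[-73,0,19],[0,0,0]],
    [0,[-87,0,28],[0,0,0]],
    [0,[-98,0,38],[0,0,0]],
    [0,[-104,0,45],[0,0,0]],
    [0,[-109,0,51],[0,0,0]]
  ]
}}

```text
time: 3.2
eef_pos: [570.2, -164.1, 104.9]
ee_rot: [0.75, 0.661, -0.0, -0.0]
force: [0.9, 0.9, 0.3]
grip_width: 0.4
grip_force: 0.4
```

Emit:
{"name": "step_arm", "arguments": {
  "motion": [
    [0,[-5,0,10],[0,0,0]],
    [0,[-10,0,19],[0,0,0]],
    [0,[-12,0,24],[0,0,0]],
    [0,[-14,0,29],[0,0,0]],
    [0,[-15,0,34],[0,0,0]],
    [0,[-16,0,36],[0,0,0]],
    [0,[-16,0,36],[0,0,0]]
  ]
}}

```text
time: 4.08
eef_pos: [568.4, -179.7, 69.5]
ee_rot: [0.75, 0.661, -0.0, -0.0]
force: [0.6, 0.5, 0.5]
grip_width: 0.6
grip_force: 0.0
```

Emit:
{"name": "step_arm", "arguments": {
  "motion": [
    [0,[0,0,1.5],[0,0,0]],
    [0,[0,0,3],[0,0,0]],
    [0,[0,0,4],[0,0,0]],
    [0,[0,0,4],[0,0,0]]
  ]
}}

```text
time: 4.58
eef_pos: [568.7, -179.8, 66.3]
ee_rot: [0.75, 0.661, 0.0, 0.0]
force: [-2.5, 1.9, 5.6]
grip_width: 0.5
grip_force: 2.5
```

Emit:
{"name": "step_arm", "arguments": {
  "motion": [
    [0,[0,0,1],[0,0,0]],
    [0,[0,0,2],[0,0,0]],
    [0,[0,0,2],[0,0,0]],
    [0,[0,0,2],[0,0,0]],
    [0,[0,0,2],[0,0,0]],
    [0,[0,0,2],[0,0,0]]
  ]
}}

```text
time: 5.32
eef_pos: [568.8, -179.9, 66.0]
ee_rot: [0.75, 0.661, 0.0, 0.0]
force: [-9.5, 2.4, 18.8]
grip_width: 0.4
grip_force: 9.3
```

```bash
python3 - <<'E'
from h import *
import cv2
a=manip.read_camera("scene")[190:350,230:450]
print(manip.get_obs()["eef_pos"],manip.get_obs()["force"])
cv2.imwrite("pics/m2.png",cv2.resize(a,(770,560),interpolation=cv2.INTER_CUBIC)[:,:,::-1])
E
```

```text
[ 568.81800179 -179.86396953   65.99720206] [-8.85205322  3.63451126 18.779764  ]
```

View pics/m2.png

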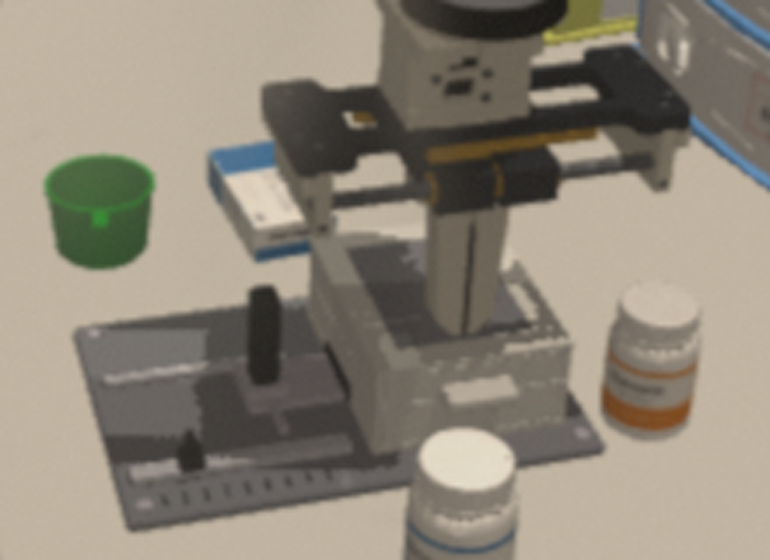

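The case is shut: the fingertip rests at 58 mm against a hard stop. Now I lift and look at the pointer and index tab from above.

Emit:
{"name": "step_arm", "arguments": {
  "motion": [
    [0,[0,0,-20],[0,0,0]],
    [0,[0,0,-60],[0,0,0]],
    [0,[-20,-30,-85],[0,0,0]],
    [0,[-50,-70,-85],[0,0,0]],
    [34,[-77,-110,-85],[0,0,0]],
    [34,[-77,-110,-85],[0,0,0]],
    [34,[-77,-110,-85],[0,0,0]],
    [34,[-77,-110,-85],[0,0,0]]
  ]
}}

```text
time: 6.38
eef_pos: [450.7, -241.9, 148.9]
ee_rot: [0.75, 0.662, 0.0, 0.0]
force: [-0.5, 0.7, 0.0]
grip_width: 32.7
grip_force: 0.0
```

```bash
python3 - <<'E'
from h import *
import cv2
o=manip.get_obs();a=manip.read_camera("wrist")
np.savez("w1.npz",p=o["eef_pos"],q=o["ee_rot"],im=a)
print(o["eef_pos"],o["ee_rot"])
cv2.imwrite("pics/w1.png",a[:,:,::-1])
E
```

```text
[ 450.65961367 -241.88370918  148.94090604] [7.49915312e-01 6.61533765e-01 2.18611399e-04 2.36104266e-04]
```

View pics/w1.png

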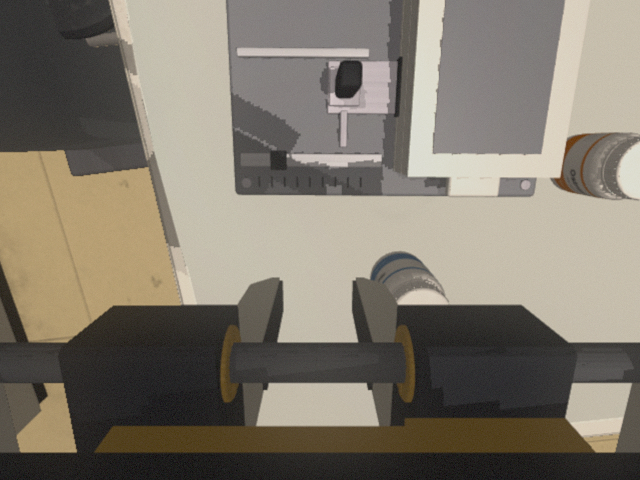

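Wrist picture: pointer tip at (344,146), index rider at (278,160), grip top at (350,68), and the plate edges are parallel to the image. Measuring in subpixels.

```bash
cat >> h.py <<'E'
def wray(p,q,u,v,z):
    P=manip.camera_params("wrist"); f=240/np.tan(np.radians(P["vertical_fov"]/2)); T=P["T_tool_cam"]
    d=T[:3,:3]@[(u-P["cx"])/f,(v-P["cy"])/f,1]; R=Ro.from_quat(q).as_matrix()
    c=R@T[:3,3]+p; d=R@d; return c+d*(z-c[2])/d[2]
def loc(X,p=(523.5,-141.1,-.1274)):
    c,s=np.cos(p[2]),np.sin(p[2]);d=X[:2]-np.array(p[:2]);return np.array([c*d[0]+s*d[1],-s*d[0]+c*d[1],X[2]])
E
python3 - <<'E'
from h import *
import cv2
D=np.load("w1.npz");p,q,im=D["p"],D["q"],D["im"];g=im.mean(2)
print(g[148:172:2,262:296:2].astype(int))
k=g[148:174,262:298]<45; ys,xs=np.nonzero(k); print("fin",xs.min()+262,xs.max()+262,ys.min()+148,ys.max()+148)
print(g[118:148:6,334:356].astype(int))
s=g[118:144,336:352].mean(0)-95; 
w=np.clip(s,0,None);u=336+(w*np.arange(16)).sum()/w.sum();print("ptr u",u)
t=im[50:105,325:370].mean(2)<55; ys,xs=np.nonzero(t); print("grip",xs.min()+325,xs.max()+325,ys.min()+50,ys.max()+50)
for n,a in dict(ptr=(u,146,15.5),rider=(278,160,15),fintop=(278,158,31),gt1=(338,62,70),gt2=(361,62,70),gt3=(350,80,70)).items(): print(n,loc(wray(p,q,*a)))
for a in [(237,193),(535,193)]: print("plate",loc(wray(p,q,*a,8)))
E
```

```text
[[ 72  73  76  81  93 115 121 107  85  91  88  85  90  87  84 102 129]
 [ 74  74  77  71  72  82  82  79  71  67  74  70  83  86  95 122 127]
 [ 76  77  72  79  58  46  46  42  49  54  57  47  58  84 106 127 105]
 [102 102 102 100  62  45  41  41  46  48  57  51  99 154 118 172 171]
 [103 100 101 103  66  45  48  44  41  47  54  48 113 173 115 185 197]
 [ 98 102  99 100  62  48  48  51  46  50  44  47  70 103  98 148 178]
 [ 99  99  99 102  70  52  45  41  46  40  46  50  68  98 100  99 112]
 [101 102  99 102  76  44  47  47  45  45  39  46  74  99 100 101 102]
 [103 101 101 100  75  49  45  48  41  48  50  42  64 100 100  98 103]
 [ 84  84  84  85  67  48  51  49  50  44  46  51  60  88  88  87  82]
 [ 73  78  75  73  64  52  52  45  47  44  48  51  55  75  73  71  77]
 [ 78  72  75  74  76  72  68  66  70  71  64  67  71  75  76  70  74]]
fin 271 285 152 168
[[127 126 129 117  92  84 112 163 185 182 180 187 168 118 115 133 130 126
  126 130 125 129]
 [127 130 125 128 114  85 115 167 180 183 183 184 160 119 124 129 131 128
  129 129 127 128]
 [131 128 117  89  84  85 119 166 180 182 185 184 147 114 126 129 128 129
  130 128 130 129]
 [128 130 126 114  90  91 129 176 182 183 187 188 152 114 116 128 130 129
  131 130 127 130]
 [128 130 131 126 116  97 140 178 180 186 191 184 150 128 129 125 129 127
  130 129 129 130]]
ptr u 343.9590947279983
grip 335 361 61 97
ptr [-39.35507662 -42.51853544  15.5       ]
rider [-89.2713291  -52.92088414  15.        ]
fintop [-87.62676268 -50.76329718  31.        ]
gt1 [-47.57851999   5.29845654  70.        ]
gt2 [-34.24880396   5.32199763  70.        ]
gt3 [-40.39304095  -4.38141426  70.        ]
plate [-123.25014171  -79.00499053    8.        ]
plate [114.12101298 -78.68871628   8.        ]
```

Index ≈ 49 mm, grip at dispenser (-40.5, 0). Moving over the grip and down.

Emit:
{"name": "step_arm", "arguments": {
  "motion": [
    [30,[40,8,0],[0,0,0]],
    [30,[80,15,0],[0,0,0]],
    [30,[109,19,10],[0,0,0]],
    [30,[109,19,40],[0,0,0]],
    [30,[109,19,50],[0,0,0]],
    [30,[109,19,50],[0,0,0]]
  ]
}}

```text
time: 7.18
eef_pos: [481.8, -136.2, 98.0]
ee_rot: [0.75, 0.661, -0.0, -0.001]
force: [0.5, 0.5, 0.2]
grip_width: 30.1
grip_force: 0.0
```

```bash
python3 - <<'E'
from h import *
o=manip.get_obs(); print(loc(o["eef_pos"]),o["grip_width"])
E
```

```text
[-41.96393682  -0.42685444  97.96351145] 30.06264146489276
```

Emit:
{"name": "step_arm", "arguments": {
  "motion": [
    [30,[0,1,20],[0,0,0]],
    [30,[0,1,40],[0,0,0]],
    [30,[0,1,54],[0,0,0]],
    [30,[0,1,54],[0,0,0]],
    [5,[0,1,54],[0,0,0]],
    [5,[0,1,54],[0,0,0]],
    [5,[0,1,54],[0,0,0]],
    [5,[0,1,54],[0,0,0]]
  ]
}}

```text
time: 8.18
eef_pos: [483.6, -136.9, 45.6]
ee_rot: [0.75, 0.661, 0.0, 0.0]
force: [-4.0, 0.5, 6.5]
grip_width: 13.8
grip_force: 30.0
```

```bash
python3 - <<'E'
from h import *
o=manip.get_obs(); print(loc(o["eef_pos"]),o["grip_width"],o["force"],o["grip_force"])
E
```

```text
[-40.14801192  -0.92193202  45.62630205] 13.846107079037537 [-4.01779037  0.51917886  6.47679179] 29.999630749225616
```

Gripped. Pulling 45 mm first, then I'll look.

Emit:
{"name": "step_arm", "arguments": {
  "motion": [
    [5,[0,-6,0],[0,0,0]],
    [5,[0,-12,0],[0,0,0]],
    [5,[0,-18,0],[0,0,0]],
    [5,[0,-24,0],[0,0,0]],
    [5,[0,-30,0],[0,0,0]],
    [5,[0,-36,0],[0,0,0]],
    [5,[0,-41,0],[0,0,0]],
    [5,[0,-45,0],[0,0,0]],
    [5,[0,-45,0],[0,0,0]],
    [5,[0,-45,0],[0,0,0]]
  ]
}}

```text
time: 9.43
eef_pos: [440.0, -131.2, 45.6]
ee_rot: [0.75, 0.661, 0.001, 0.002]
force: [7.1, 0.8, 0.4]
grip_width: 13.7
grip_force: 30.0
```

```bash
python3 - <<'E'
from h import *
import cv2
o=manip.get_obs(); print(loc(o["eef_pos"]),o["grip_width"],o["force"],o["grip_force"])
im={n:manip.read_camera(n) for n in("top","scene","wrist")}
np.savez("s2.npz",p=o["eef_pos"],q=o["ee_rot"],**im)
a=cv2.resize(im["scene"][255:345,240:400],(640,360),interpolation=cv2.INTER_CUBIC)
b=cv2.resize(im["top"][270:360,360:480],(320,240),interpolation=cv2.INTER_CUBIC)
c=np.zeros((600,640,3),np.uint8);c[:360]=a;c[360:,:320]=b;c[360:,320:]=cv2.resize(im["wrist"],(320,240))
cv2.imwrite("pics/m3.png",c[:,:,::-1])
E
```

```text
[-84.09178147  -0.75855934  45.60492068] 13.69824057534134 [7.05916859 0.75695021 0.39306518] 30.000982582569122
```

View pics/m3.png

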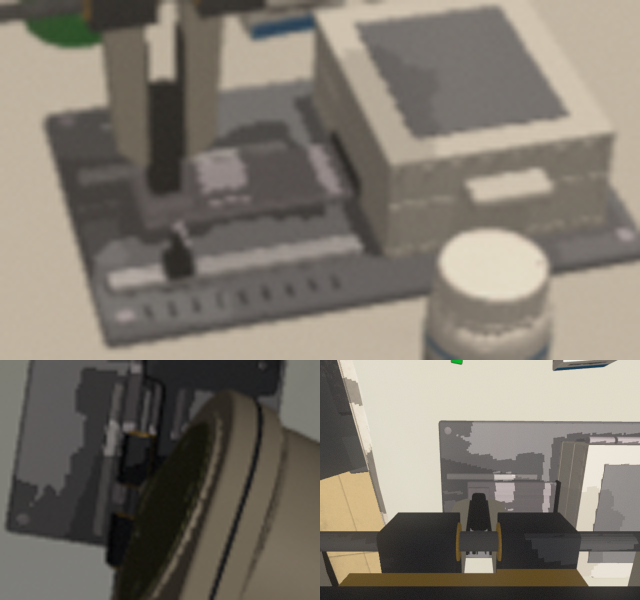

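```bash
python3 - <<'E'
from h import *
import cv2
D=np.load("s2.npz"); a=D["scene"][298:330,262:312]; b=cv2.imread("pics/scene0.png")[290:330,262:312,::-1]
c=np.zeros((72*8,50*8,3),np.uint8);c[:256]=cv2.resize(a,None,fx=8,fy=8,interpolation=cv2.INTER_CUBIC);c[256:]=cv2.resize(b,None,fx=8,fy=8,interpolation=cv2.INTER_CUBIC)
c=cv2.convertScaleAbs(c,alpha=1.5)
cv2.imwrite("pics/m4.png",c[:,:,::-1])
p=(523.5,-141.1,-.1274)
def wd(x,y,z): c,s=np.cos(p[2]),np.sin(p[2]); return np.array([p[0]+c*x-s*y,p[1]+s*x+c*y,z])
for n,l in {"ptrtip -84":(-84,-36,15.5),"ptr root":(-84,-20,15.5),"ptr0":(-40,-36,15.5),"f86":(-86,-46,31),"f89":(-89,-46,31),"f92":(-92,-46,31),"r89":(-89,-46,20),"corner":(-125,-80,8),"tick":(-84,-44,31)}.items():
    u=proj("scene",wd(*l)); print(n,u.round(1),"crop a",((u-[262,298]+.5)*8).round(),"b",((u-[262,290]+.5)*8+[0,256]).round())
E
```

```text
ptrtip -84 [286.5 315. ] crop a [200. 140.] b [200. 460.]
ptr root [284.4 309.2] crop a [183.  94.] b [183. 414.]
ptr0 [311.5 311. ] crop a [400. 108.] b [400. 428.]
f86 [286.6 311.6] crop a [200. 113.] b [200. 433.]
f89 [284.8 311.8] crop a [186. 115.] b [186. 435.]
f92 [283.  312.1] crop a [172. 117.] b [172. 437.]
r89 [284.8 317. ] crop a [187. 156.] b [187. 476.]
corner [267.6 339.4] crop a [ 49. 335.] b [ 49. 655.]
tick [287.5 310.6] crop a [208. 105.] b [208. 425.]
```

View pics/m4.png

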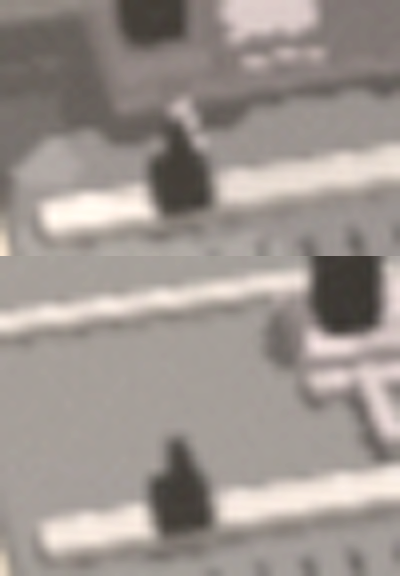

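Upper crop: the pointer end is at about (196,145), still short of the fin, whose top is at about (177,437) in the lower crop. Wrist and scene views together give an index of about 50.3 mm, and the slide is at about 44, so I pull a further 6.5.

Emit:
{"name": "step_arm", "arguments": {
  "motion": [
    [5,[0,-3,0],[0,0,0]],
    [5,[0,-5,0],[0,0,0]],
    [5,[0,-6.5,0],[0,0,0]],
    [5,[0,-6.5,0],[0,0,0]],
    [5,[0,-6.5,0],[0,0,0]],
    [5,[0,-6.5,0],[0,0,0]],
    [5,[0,-6.5,0],[0,0,0]],
    [5,[0,-6.5,0],[0,0,0]],
    [5,[0,-6.5,0],[0,0,0]],
    [5,[0,-6.5,0],[0,0,0]]
  ]
}}

```text
time: 10.82
eef_pos: [433.7, -130.3, 45.6]
ee_rot: [0.75, 0.661, 0.001, 0.002]
force: [9.3, 1.1, 1.0]
grip_width: 13.7
grip_force: 30.0
```

```bash
python3 - <<'E'
from h import *
import cv2
o=manip.get_obs(); print(loc(o["eef_pos"]),o["grip_width"],o["force"],o["grip_force"])
s=np.mean([manip.read_camera("scene")for _ in range(4)],0).astype(np.uint8)
a=s[298:330,262:312]; b=s[200:345,240:400]
c=np.zeros((256*2,800,3),np.uint8);c[:512]=cv2.resize(a,(800,512),interpolation=cv2.INTER_CUBIC)
c=cv2.convertScaleAbs(c,alpha=1.5)
cv2.imwrite("pics/m5.png",c[:,:,::-1])
E
```

```text
[-90.46099813  -0.71353857  45.58304121] 13.705951116318385 [9.31080901 1.14624338 0.98410062] 30.001200735569
```

View pics/m5.png

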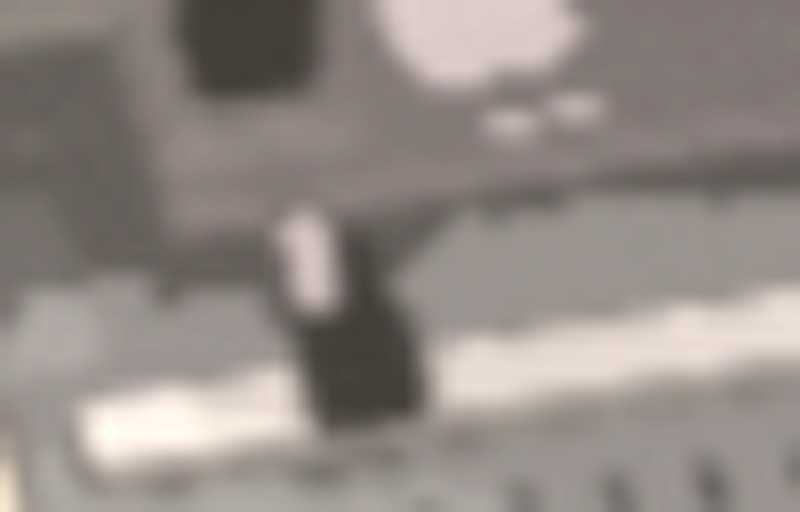

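Pointer centre line runs from (298,215) to (318,305). Extended to the fin, seen at u≈354, it passes about 1.4 mm too far out. The wrist estimate agrees (49–50), so I ease back 1 mm.

Emit:
{"name": "step_arm", "arguments": {
  "motion": [
    [5,[0,0.5,0],[0,0,0]],
    [5,[0,1,0],[0,0,0]],
    [5,[0,1,0],[0,0,0]],
    [5,[0,1,0],[0,0,0]],
    [5,[0,1,0],[0,0,0]],
    [5,[0,1,0],[0,0,0]],
    [5,[0,1,0],[0,0,0]],
    [5,[0,1,0],[0,0,0]],
    [5,[0,1,0],[0,0,0]],
    [5,[0,1,0],[0,0,0]]
  ]
}}

```text
time: 12.28
eef_pos: [434.7, -130.5, 45.6]
ee_rot: [0.75, 0.661, 0.001, 0.002]
force: [9.2, 0.1, 0.2]
grip_width: 13.9
grip_force: 30.0
```

```bash
python3 - <<'E'
from h import *
o=manip.get_obs(); print(loc(o["eef_pos"]),o["force"],o["grip_force"],o["time"])
print(manip.job_done())
E
```

```text
[-89.40251951  -0.744985    45.59818609] [9.17824518 0.08912531 0.22589959] 30.001313388347626 12.275
the job is handed in; nothing more can be done
None
```

I shut the case, pulled the slide out about 49 mm to the index tab, and handed the job in at 12.3 s still gripping it. By camera the pointer should be within about 1–2 mm of the tab, but I took no picture after the last 1 mm correction, and the hand-in gave no verdict.

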